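# Make up two painting kits

## Task

Make up the two painting kits from the stock in the middle of the bench: in the rectangular tray go the tall bottle, the wide pot and the flat brush, in the round tray the small pot and the printing block. Set each thing down on its tray's floor without dropping it, fully inside the rim and not on top of anything else: bottle, pots and block upright, the brush lying flat on its broad side, same side up as it lay. Leave the short bottle and the paint tin standing where they are.

Things in the scene. Friction and masses are not known exactly. Their poses are not given: they have to be found in the camera images.
- rect_tray: Rectangular plywood tray of the first kit, 240 x 160 mm outside, rim walls 5 mm thick (inside 230 x 150 mm), floor 4 mm thick, rim top 12 mm above the table (8 mm above the floor). It is fixed: it does not slide. Origin: centre of its underside, at table height; its x axis runs along the 240 mm length, z up.
- round_tray: Round plywood tray of the second kit, 164 mm outside diameter, rim 5 mm thick (inside diameter 154 mm), floor 4 mm thick, rim top 12 mm above the table. It is fixed: it does not slide. Origin: centre of its underside, z up.
- tall_bottle: The tall white paint bottle with a black cap: cylindrical body 40 mm in diameter and straight up to 90 mm, then shoulder and cap, 120 mm high in all, about 0.14 kg. Stands upright and loose; origin: centre of its underside, z up. For the rectangular tray.
- short_bottle: The short white paint bottle, same make: body 40 mm in diameter up to 45 mm, 75 mm high in all. Stays in the stock: not to be moved. Origin: centre of its underside.
- wide_pot: The wide black paint pot with a pale paper band and a white lid, grey on top, about 0.15 kg: cylinder 60 mm in diameter, 50 mm high, loose. Origin: centre of its underside, z up. For the rectangular tray.
- small_pot: The small black paint pot, same make (paper band, white lid with grey top), about 0.06 kg: cylinder 36 mm in diameter, 45 mm high, loose. Origin: centre of its underside, z up. For the round tray.
- brush: Short flat paint brush lying on its broad side, 110 mm long along its x axis (from x = -55 to +55 mm), 18 mm thick. Pale wooden handle 24 mm wide from x = -55 to 0, steel ferrule 34 mm wide, stiff black bristles 36 mm wide at the +x end. Loose; origin: under the middle of its length, on its underside, z up. Best pinched across the handle (along y) at about x = -10 mm. For the rectangular tray.
- block: Wooden printing block (hand stamp): pale base 60 x 40 x 15 mm (x, y, z) with a thin rubber printing face underneath, and a dark wooden grip bar on top, 50 mm along x, 16 mm thick along y, from 15 to 42 mm height. Loose; origin: centre of its underside, z up. Pinched by the bar, along y. For the round tray.
- tin: Closed steel paint tin with a paper label, 57 mm in diameter, 75 mm high, standing in the middle of the stock. A bystander: not to be moved. Origin: centre of its underside.

How it is judged:
At the end, for the whole second after the job is handed in: Bottle, wide pot and brush inside the rectangular tray, small pot and block inside the round one: origins within the rim and 2 to 8 mm above the tray's underside (standing on its 4 mm floor), z axes within 0.1 rad of vertical, released and at rest (under 20 mm/s, 0.2 rad/s) (x of tall_bottle in the frame of rect_tray between -0.115 and 0.115 m and y of tall_bottle in the frame of rect_tray between -0.075 and 0.075 m and z of tall_bottle in the frame of rect_tray between 0.002 and 0.008 m and angle between each of tall_bottle, wide_pot, brush, small_pot, block's own z axis and vertical below 0.1 rad and linear speed of each of tall_bottle, wide_pot, brush, small_pot, block below 0.02 m/s and angular speed of each of tall_bottle, wide_pot, brush, small_pot, block below 0.2 rad/s and x of wide_pot in the frame of rect_tray between -0.115 and 0.115 m and y of wide_pot in the frame of rect_tray between -0.075 and 0.075 m and z of wide_pot in the frame of rect_tray between 0.002 and 0.008 m and x of brush in the frame of rect_tray between -0.115 and 0.115 m and y of brush in the frame of rect_tray between -0.075 and 0.075 m and z of brush in the frame of rect_tray between 0.002 and 0.008 m and horizontal distance between each of small_pot, block and round_tray below 0.077 m and z of small_pot in the frame of round_tray between 0.002 and 0.008 m and z of block in the frame of round_tray between 0.002 and 0.008 m); the robot touches nothing.
It fails at once if the short bottle is shifted by more than 30 mm or tipped over (distance of short_bottle from where it was at the start of the episode above 0.03 m or angle between short_bottle's own z axis and vertical above 0.5 rad).
It fails at once if the paint tin is shifted by more than 30 mm or tipped over (distance of tin from where it was at the start of the episode above 0.03 m or angle between tin's own z axis and vertical above 0.5 rad).
It fails at once if one of the kit's things is dropped (falls more than about 4 cm on to tray or table) ((height (world z) of tall_bottle below 0.03 m and linear speed of tall_bottle above 0.85 m/s) or (height (world z) of wide_pot below 0.03 m and linear speed of wide_pot above 0.85 m/s) or (height (world z) of brush below 0.03 m and linear speed of brush above 0.85 m/s) or (height (world z) of small_pot below 0.03 m and linear speed of small_pot above 0.85 m/s) or (height (world z) of block below 0.03 m and linear speed of block above 0.85 m/s)).
It also fails if it takes over 128 s, if anything falls off the work surface, if the arm or the gripper's body presses on something with over 40 N, if the wrist force passes 120 N, or if a joint passes its speed limit or range.

## Robot

A 7-joint arm with a two-finger parallel gripper is mounted at the origin on the work surface. World frame = base frame: x ahead of the robot, y to its left, z up, the work surface at z = 0. Lengths are in m, angles in rad, forces in N, time in s.
With the tool pointing down it reaches from about 0.4 to 0.875 m from the base axis. Payload 19.3 kg.
Tool frame: the origin (TCP) lies on the centre line of the jaws, within the pads' length; the fingertips stand 14 mm ahead of it and the grasp point (between the pads) lies 5 mm behind it (bot.tip_extent is the distance from the TCP to the fingertips, in m); z points along the fingers, y is the line along which they close (so a half turn about z gives the same grasp; the last joint's range is limited). The gripper opens to 85 mm and grips with 20 to 120 N. Pads are 22 mm wide; open, the fingers measure 114 mm over their backs; the gripper's body (76 mm by 85 mm) begins 54 mm behind the grasp point. The pads swing forward as they close: fully open they stand 13 mm farther back than shut.
Start: joints at [1.232, 0.521, -0.036, 1.599, 0.021, 1.021, -0.113], TCP at [0.166, -0.603, 0.245] pointing down, gripper open.
Joint ranges: [-2.91, 2.91], [-0.3, 2.13], [-1.5, 1.42], [0.17, 2.43], [-1.26, 4.41], [0.16, 1.93], [-2.52, 2.52]. Speed limits (rad/s): [1.89, 1.89, 2.39, 2.39, 3.01, 3.01, 3.01].

## Interface

Orientations are given as [roll, pitch, yaw] about the fixed x, y, z axes, in that order (R = Rz(yaw) Ry(pitch) Rx(roll)).
In Python, from workcell import monitor, grab_frame, camera_model, bot gives the robot as it stands.
- The arm moves only by the tool move_arm, never from a script. Its argument "moves" is a list of rows, each a list of 4 numbers: the shift along the world's x, y, z in mm, then the turn about the world's z in rad. A call has 1 to 12 rows; each row is the pose to reach, as a shift and turn from the pose commanded when the call began; what a row does not reach only later rows make up. A row lasts 1/8 s, in which the tool goes at most 62.5 mm and 10.7 degrees, less where a joint would pass 70% of its speed; a pose out of reach is approached as far as the arm can. A call with a gripper value outside its range is refused whole. "gripper" is the opening, from 0 (shut) to 1 (fully open), set as the call begins (left out, the last holds). The fingers move at their own pace and stop on an object; "newtons" is the grip in N (left out, the last holds). Time passes only in rows, so rows that repeat a pose let the fingers close. It gives the time, the measured TCP pose, the force, the opening and the grip force at its end, in the units of the state.
- monitor.observe(): the state, without advancing time (a new reading comes with each control period).
- grab_frame(name): name is "scene" or "top"; returns the picture (400x640x3 uint8, blue, green, red); there is no depth.
- camera_model(name): a dict with "vfov" (degrees; the focal length in pixels is half the picture's height over the tangent of half this angle, whatever the lens; pixels are square), "cx", "cy" (the principal point, pixels), "R" (3x3) and "t" (3): a world point X has camera coordinates R X + t. Camera axes: x right, y down, z forward; pixel columns grow to the right and rows downward; lengths in m; the calibration is good to about 2 mm. A picture is of the moment at which its call begins. camera_model takes no time and is no camera call.
- bot.job_done(): hands the job in; it is judged then, once.
The state is a dict: "clock": time; "qpos": joint angles; "qd": joint speeds; "joint_efforts": joint torques, N m; "position": TCP position; "tool_rot": TCP orientation; "force": force on the tool from outside, world axes, zero at the start; "moment": the same for the moment, N m; "grip_width": finger opening in m; "finger_force": force on a finger pad.
Only numpy, scipy, OpenCV 4.12 (cv2) and the standard library are available. Lean on these libraries where they do the work, as an engineer would, in place of code of your own. Each camera call takes 0.05 s, during which the arm holds its last target. There are 200 camera calls.

## Working session

There is one attempt and no reset: what is moved stays moved. The work goes in short steps, Python scripts to look and compute and a tool call to move; the robot and the scene stay as the last step left them, time stands still between calls to the robot, and variables do not carry over. Pictures are saved under pics/ and viewed, at most 14 in all, crops included, and the job is handed in when it is done.

Besides the shell and the picture viewer there is one more tool, called after "Request:" by a JSON object that holds its "op" and its "data". move_arm: Moves the arm, as the interface text tells. Its arguments: {"type":"object","properties":{"moves":{"type":"array","items":{"type":"array","items":{"type":"number"}}},"gripper":{"type":"number"},"newtons":{"type":"number"}},"required":["moves"]}

```bash
mkdir -p pics; ls
python3 - <<'E'
from workcell import monitor, grab_frame, camera_model, bot
import cv2
for n in("top","scene"):
    cv2.imwrite(f"pics/{n}0.png",grab_frame(n)); print(n,camera_model(n))
print(monitor.observe(), bot.tip_extent)
E
```

```text
pics
top {'vfov': 56.588829209239954, 'cx': 324.4146583045384, 'cy': 198.8180665820665, 'R': array([[-0.02236798, -0.99973956,  0.0045253 ],
       [-0.97680334,  0.02089014, -0.21311698],
       [ 0.21296694, -0.00918733, -0.97701621]]), 't': array([0.00414766, 0.54473756, 0.85505518])}
scene {'vfov': 48.48430574279073, 'cx': 326.11392121970005, 'cy': 201.8872503174929, 'R': array([[ 0.14757571,  0.98902801,  0.00670885],
       [ 0.55859552, -0.0777481 , -0.82578828],
       [-0.81620613,  0.12561383, -0.56394035]]), 't': array([-0.10440095, -0.29583811,  1.59328746])}
{'clock': 0.1, 'qpos': array([ 1.23181227,  0.52196422, -0.03633846,  1.5999365 ,  0.0212148 ,
        1.02109089, -0.11281234]), 'qd': array([-8.57431955e-05, -2.14207290e-03,  4.41662524e-04, -8.82827511e-04,
        5.14550526e-04, -8.85106303e-04, -1.06591371e-03]), 'joint_efforts': array([ 5.90508222e-03, -9.28476977e+01,  1.98548935e+00, -3.70520389e+01,
        1.82271260e-02,  5.49461256e-03, -5.67723907e-05]), 'position': array([ 0.16587155, -0.60229707,  0.24478223]), 'tool_rot': array([-3.14058211e+00,  7.72730979e-05,  2.68777809e-01]), 'force': array([-0.54870575,  0.34462499, -0.12306705]), 'moment': array([0.0077929 , 0.02230846, 0.048185  ]), 'finger_force': 0.0, 'grip_width': 0.08547525332150066} 0.014
```

View pics/top0.png

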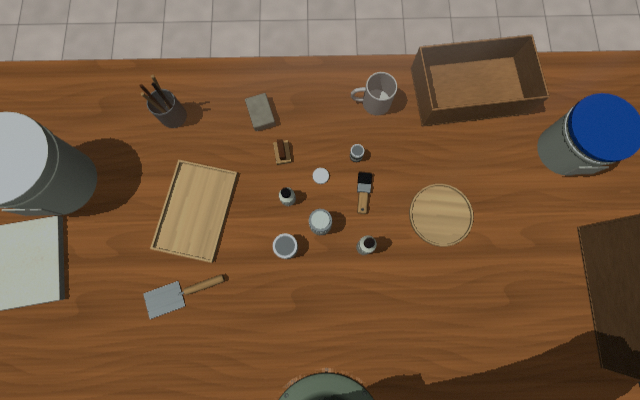

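View pics/scene0.png

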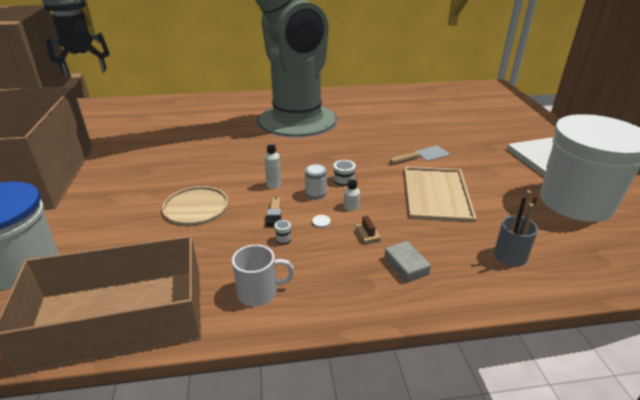

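Top view: rectangular tray (195,210), round tray (441,214), block (283,152), small pot (358,153), brush (364,190), short bottle (287,196), tin (320,222), wide pot (285,246), tall bottle (367,245), and a white disc (321,176). I'll enlarge the stock.

Run:
```python
import cv2
a=cv2.imread("pics/top0.png")[132:268,262:392]
cv2.imwrite("pics/tc.png",cv2.resize(a,None,fx=4.4,fy=4.4,interpolation=cv2.INTER_CUBIC))
```

```text
(no output)
```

View pics/tc.png

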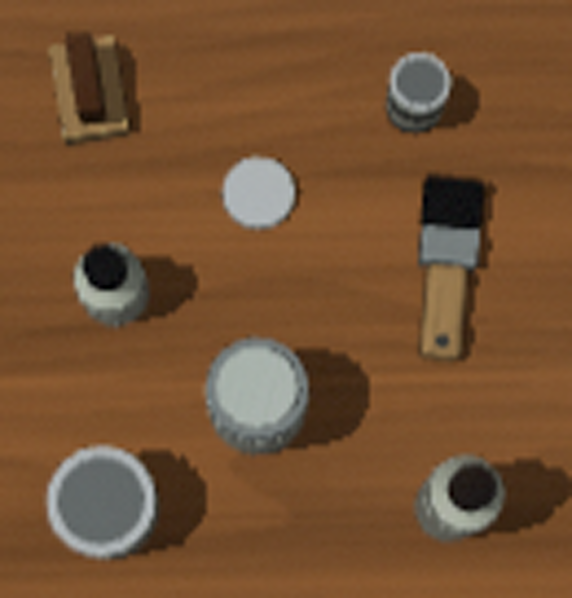

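```bash
cat > h.py <<'E'
import numpy as np, cv2
from workcell import camera_model
def ray(n,p):
    m=camera_model(n); f=200/np.tan(np.radians(m["vfov"])/2)
    R=np.array(m["R"]); d=R.T@np.array([(p[0]-m["cx"])/f,(p[1]-m["cy"])/f,1.])
    return -R.T@np.array(m["t"]), d
def plane(n,p,z):
    o,d=ray(n,p); return o+d*(z-o[2])/d[2]
def proj(n,X):
    m=camera_model(n); f=200/np.tan(np.radians(m["vfov"])/2)
    c=np.array(m["R"])@np.array(X)+m["t"]; return np.array([m["cx"]+f*c[0]/c[2],m["cy"]+f*c[1]/c[2]])
def blob(im,box,fn):
    x0,y0,x1,y1=box; c=im[y0:y1,x0:x1].astype(int)
    M=fn(c,cv2.cvtColor(im[y0:y1,x0:x1],cv2.COLOR_BGR2HSV).astype(int)).astype(np.uint8)
    cs,_=cv2.findContours(M,cv2.RETR_EXTERNAL,cv2.CHAIN_APPROX_NONE)
    k=max(cs,key=cv2.contourArea)
    return k.reshape(-1,2)+[x0,y0]
E
python3 - <<'E'
from h import *
np.set_printoptions(precision=4,suppress=True)
T=cv2.imread("pics/top0.png"); S=cv2.imread("pics/scene0.png")
grey=lambda c,h:(h[...,1]<60)&(h[...,2]>75)
dark=lambda c,h:(h[...,2]<50)
def ell(k): e=cv2.fitEllipse(k); return np.array(e[0]),e[1]
def show(name,k,z):
    c,ax=ell(k); print(name,c,ax,plane("top",c,z))
show("wide",blob(T,(270,228,300,260),lambda c,h:(h[...,1]<60)&(h[...,2]>60)),.045)
show("small",blob(T,(348,142,368,157),lambda c,h:(h[...,1]<60)&(h[...,2]>60)),.045)
show("tin",blob(T,(306,205,334,236),grey),.07)
show("tallcap",blob(T,(361,234,376,250),dark),.113)
show("shortcap",blob(T,(278,186,294,200),dark),.068)
k=blob(T,(400,175,480,250),lambda c,h:(h[...,2]>135));show("round",k,.012)
c,ax=ell(k); print([plane("top",c+d,.012) for d in ([-ax[0]/2,0],[ax[0]/2,0])])
k=blob(T,(140,150,250,270),lambda c,h:(h[...,2]>135)); r=cv2.minAreaRect(k); q=cv2.approxPolyDP(k.reshape(-1,1,2),6,True).reshape(-1,2)
print("rect",q); print(np.array([plane("top",p,.012) for p in q]))
k=blob(T,(354,168,376,184),dark); print("bristle",cv2.minAreaRect(k),plane("top",cv2.minAreaRect(k)[0],.018))
k=blob(T,(354,192,372,216),lambda c,h:(h[...,2]>110)); r=cv2.minAreaRect(k);print("handle",r,plane("top",r[0],.018))
for v in range(140,164,3): print(v,[tuple(T[v,u]) for u in range(272,294,3)])
E
```

```text
wide [284.8046 245.7848] (24.03874969482422, 24.86292839050293) [0.433  0.0909 0.045 ]
small [356.6924 150.4746] (12.597675323486328, 14.451374053955078) [ 0.6731 -0.0937  0.045 ]
tin [319.7504 220.8945] (22.066341400146484, 24.84117889404297) [0.4883 0.0047 0.07  ]
tallcap [369.0616 242.5198] (8.8969144821167, 10.259317398071289) [ 0.4299 -0.1056  0.113 ]
shortcap [285.5399 192.5399] (8.488801002502441, 10.089984893798828) [0.5604 0.0869 0.068 ]
round [441.1835 214.2569] (59.458457946777344, 63.83738327026367) [ 0.5079 -0.3072  0.012 ]
[array([ 0.5095, -0.2307,  0.012 ]), array([ 0.5062, -0.3837,  0.012 ])]
rect [[178 159]
 [159 220]
 [140 222]
 [158 223]
 [151 249]
 [210 262]
 [236 173]]
[[0.6709 0.3766 0.012 ]
 [0.5086 0.4149 0.012 ]
 [0.5045 0.4629 0.012 ]
 [0.5009 0.4169 0.012 ]
 [0.4354 0.4296 0.012 ]
 [0.3999 0.2805 0.012 ]
 [0.6292 0.2223 0.012 ]]
bristle ((365.0, 177.5), (11.0, 14.0), 90.0) [ 0.6081 -0.1152  0.018 ]
handle ((362.5, 203.5), (23.0, 17.0), 90.0) [ 0.5392 -0.1056  0.018 ]
140 [(np.uint8(44), np.uint8(79), np.uint8(119)), (np.uint8(43), np.uint8(76), np.uint8(118
[... 2107 characters left out ...]
8(80), np.uint8(123)), (np.uint8(47), np.uint8(81), np.uint8(111)), (np.uint8(76), np.uint8(116), np.uint8(146)), (np.uint8(16), np.uint8(23), np.uint8(35)), (np.uint8(11), np.uint8(20), np.uint8(31)), (np.uint8(42), np.uint8(67), np.uint8(84)), (np.uint8(40), np.uint8(63), np.uint8(81)), (np.uint8(25), np.uint8(47), np.uint8(71))]
161 [(np.uint8(42), np.uint8(80), np.uint8(121)), (np.uint8(47), np.uint8(81), np.uint8(122)), (np.uint8(76), np.uint8(116), np.uint8(147)), (np.uint8(73), np.uint8(113), np.uint8(141)), (np.uint8(80), np.uint8(124), np.uint8(155)), (np.uint8(62), np.uint8(97), np.uint8(123)), (np.uint8(55), np.uint8(86), np.uint8(107)), (np.uint8(24), np.uint8(45), np.uint8(72))]
```

Run:
```python
import cv2
S=cv2.imread("pics/scene0.png"); T=cv2.imread("pics/top0.png")
cv2.imwrite("pics/sc.png",cv2.resize(S[140:260,250:400],None,fx=5,fy=5,interpolation=cv2.INTER_CUBIC))
```

```text
(no output)
```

View pics/sc.png

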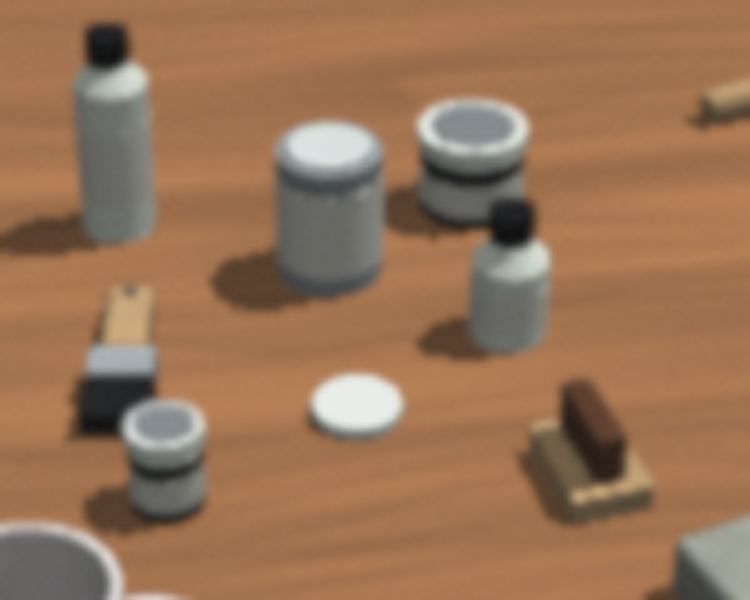

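Run:
```python
from h import *
np.set_printoptions(precision=4,suppress=True)
tp=lambda x,y:(262+(x+.5)/4.4-.5,132+(y+.5)/4.4-.5)
sp=lambda x,y:(250+(x+.5)/5-.5,140+(y+.5)/5-.5)
P=lambda x,y,z:plane("top",tp(x,y),z)[:2]
Q=lambda x,y,z:plane("scene",sp(x,y),z)[:2]
print("wide",P(101,501,.048),Q(473,126,.05))
print("small",P(420,83,.045),Q(163,424,.045))
print("tall",P(472,486,.117),Q(107,33,.12), "base front",Q(118,241,0))
print("tin",P(256,387,.075),Q(328,149,.075))
print("short",P(104,267,.072),Q(513,208,.075))
print("block base",np.array([P(*p,.015) for p in [(50,47),(115,37),(128,124),(65,136)]]))
print("bar",P(84,76,.042), "dir",P(73,33,.042),P(95,117,.042))
print(" scene",Q(577,385,.042),Q(611,440,.042))
print("brush handle",P(446,265,.018),P(441,357,.018),"bristle end",P(456,178,.018),"ferr",P(449,262,.018))
print(" scene",Q(131,288,.018),Q(121,375,.018))
# finer: rim of round tray in scene
S=cv2.imread("pics/scene0.png")
for n,I,b in(("scene",S,(150,180,240,230)),):
    k=blob(I,b,lambda c,h:h[...,2]>165); e=cv2.fitEllipse(k); print(e,plane(n,e[0],.010))
k=blob(S,(395,160,480,225),lambda c,h:h[...,2]>165); q=cv2.approxPolyDP(k.reshape(-1,1,2),5,True).reshape(-1,2)
print(q,np.array([plane("scene",p,.012) for p in q]))
```

```text
wide [0.4335 0.0912] [0.4334 0.0909]
small [ 0.6731 -0.0947] [ 0.6741 -0.0959]
tall [ 0.4306 -0.1047] [ 0.432  -0.1052] base front [ 0.4456 -0.1074]
tin [0.4907 0.0045] [0.4902 0.0033]
short [0.5601 0.0872] [0.5605 0.087 ]
block base [[0.7114 0.1255]
 [0.717  0.0861]
 [0.6615 0.0784]
 [0.6548 0.1161]]
bar [0.6826 0.1019] dir [0.7094 0.1084] [0.6572 0.0954]
 scene [0.6668 0.0976] [0.7101 0.1036]
brush handle [ 0.5699 -0.1082] [ 0.5151 -0.1028] bristle end [ 0.6228 -0.1165] ferr [ 0.5717 -0.11  ]
 scene [ 0.5202 -0.1034] [ 0.596  -0.1124]
((194.6263885498047, 203.90330505371094), (31.553085327148438, 88.66007995605469), 83.07697296142578) [ 0.5105 -0.3095  0.01  ]
[[395 166]
 [405 169]
 [411 214]
 [477 217]
 [479 194]
 [469 191]
 [479 190]
 [468 188]
 [479 187]
 [479 173]
 [458 168]
 [472 217]
 [456 172]
 [406 168]
 [454 168]
 [479 160]] [[0.3947 0.2498 0.012 ]
 [0.4155 0.2737 0.012 ]
 [0.6321 0.2235 0.012 ]
 [0.6667 0.3804 0.012 ]
 [0.5698 0.4296 0.012 ]
 [0.5522 0.4093 0.012 ]
 [0.5512 0.438  0.012 ]
 [0.5376 0.4127 0.012 ]
 [0.537  0.4444 0.012 ]
 [0.4663 0.4765 0.012 ]
 [0.4309 0.4281 0.012 ]
 [0.665  0.3682 0.012 ]
 [0.452  0.4134 0.012 ]
 [0.4103 0.2782 0.012 ]
 [0.4293 0.4165 0.012 ]
 [0.3938 0.5093 0.012 ]]
```

Request:
{"op": "move_arm", "data": {"moves": [[508, 507, 0, 0], [508, 507, 0, 0], [508, 507, 0, 0], [508, 507, 0, 0], [508, 507, 0, 0], [508, 507, 0, 0], [508, 507, 0, 0], [508, 507, 0, 0], [508, 507, 0, 0], [508, 507, 0, 0], [508, 507, 0, 0], [508, 507, 0, 0]], "gripper": 1}}

```text
clock: 1.6
position: [0.6755, -0.0919, 0.2445]
tool_rot: [-3.14, 0.0, 0.272]
force: [-1.0, -0.8, 1.0]
grip_width: 0.0857
finger_force: 0.0
```

Request:
{"op": "move_arm", "data": {"moves": [[0, 0, -50, 0], [0, 0, -100, 0], [0, 0, -150, 0], [0, 0, -180, 0], [0, 0, -200, 0], [0, 0, -217, 0], [0, 0, -217, 0], [0, 0, -217, 0]]}}

```text
clock: 2.6
position: [0.6746, -0.0956, 0.0293]
tool_rot: [3.141, -0.001, 0.269]
force: [0.7, -0.1, 0.3]
grip_width: 0.0856
finger_force: 0.0
```

Request:
{"op": "move_arm", "data": {"moves": [[0, 0, 0, 0], [0, 0, 0, 0], [0, 0, 0, 0], [0, 0, 0, 0], [0, 0, 0, 0], [0, 0, 0, 0], [0, 0, 0, 0], [0, 0, 0, 0]], "gripper": 0, "newtons": 30}}

```text
clock: 3.6
position: [0.6741, -0.0956, 0.0288]
tool_rot: [3.141, -0.0, 0.269]
force: [-2.3, 1.0, 5.7]
grip_width: 0.0352
finger_force: 29.6
```

Request:
{"op": "move_arm", "data": {"moves": [[0, 0, 20, 0], [0, 0, 60, 0], [0, 0, 110, 0], [0, 0, 160, 0], [-20, -30, 190, 0], [-55, -80, 190, 0], [-90, -135, 190, 0], [-125, -190, 190, 0], [-150, -230, 190, 0], [-165, -254, 190, 0], [-165, -254, 190, 0], [-165, -254, 190, 0]]}}

```text
clock: 5.1
position: [0.5095, -0.3488, 0.2191]
tool_rot: [3.141, -0.001, 0.269]
force: [-0.3, 0.9, -1.2]
grip_width: 0.0358
finger_force: 30.1
```

Request:
{"op": "move_arm", "data": {"moves": [[0, 0, -45, 0], [0, 0, -90, 0], [0, 0, -130, 0], [0, 0, -155, 0], [0, 0, -170, 0], [0, 0, -178, 0], [0, 0, -182, 0], [0, 0, -185, 0], [0, 0, -185, 0], [0, 0, -185, 0]]}}

```text
clock: 6.35
position: [0.5091, -0.3497, 0.0337]
tool_rot: [3.141, -0.0, 0.269]
force: [0.3, -0.6, 0.6]
grip_width: 0.0349
finger_force: 30.1
```

Request:
{"op": "move_arm", "data": {"moves": [[0, 0, -1, 0], [0, 0, -1, 0], [0, 0, -1, 0], [0, 0, -1, 0], [0, 0, -1, 0]], "gripper": 0.9}}

```text
clock: 6.98
position: [0.509, -0.3495, 0.0323]
tool_rot: [-3.142, -0.0, 0.269]
force: [0.8, 0.1, 0.1]
grip_width: 0.077
finger_force: 0.0
```

Request:
{"op": "move_arm", "data": {"moves": [[0, 0, 40, 0], [0, 0, 100, 0], [0, 0, 160, 0], [0, 0, 210, 0], [20, 50, 210, -0.02], [40, 105, 210, -0.04], [60, 160, 210, -0.06], [82, 215, 210, -0.08], [105, 270, 210, -0.1], [128, 325, 210, -0.11], [150, 385, 210, -0.11], [172, 440, 210, -0.11]], "gripper": 0.6}}

```text
clock: 8.48
position: [0.6814, 0.0924, 0.2424]
tool_rot: [3.141, -0.0, 0.159]
force: [0.2, -0.7, 0.6]
grip_width: 0.0512
finger_force: 0.0
```

Run:
```python
from h import *
from workcell import grab_frame
for n in("top","scene"): cv2.imwrite(f"pics/{n}1.png",grab_frame(n))
a=cv2.imread("pics/top1.png")[130:260,380:500];b=cv2.imread("pics/scene1.png")[170:240,140:260]
cv2.imwrite("pics/v1.png",np.vstack([cv2.resize(x,None,fx=3,fy=3,interpolation=cv2.INTER_CUBIC) for x in(a,b)]))
```

```text
(no output)
```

View pics/v1.png

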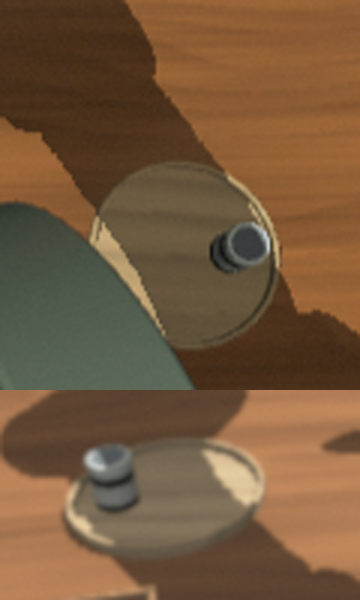

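The small pot stands upright well inside the round tray (crop pixel (240,245)). Next is the block.

Request:
{"op": "move_arm", "data": {"moves": [[5, 11, -30, 0], [5, 11, -80, 0], [5, 11, -130, 0], [5, 11, -165, 0], [5, 11, -190, 0], [5, 11, -203, 0], [5, 11, -209, 0], [5, 11, -209, 0], [5, 11, -209, 0]]}}

```text
clock: 9.7
position: [0.6865, 0.1015, 0.0343]
tool_rot: [-3.142, -0.001, 0.159]
force: [0.5, -0.2, -0.2]
grip_width: 0.0517
finger_force: 0.0
```

Request:
{"op": "move_arm", "data": {"moves": [[0, 0, 0, 0], [0, 0, 0, 0], [0, 0, 0, 0], [0, 0, 0, 0], [0, 0, 0, 0], [0, 0, 0, 0]], "gripper": 0}}

```text
clock: 10.45
position: [0.6862, 0.1014, 0.0338]
tool_rot: [3.142, -0.001, 0.159]
force: [-1.6, 0.2, 6.4]
grip_width: 0.0158
finger_force: 30.1
```

Request:
{"op": "move_arm", "data": {"moves": [[0, 0, 20, 0], [0, 0, 60, 0], [0, 0, 110, 0], [0, 0, 160, 0], [-15, -30, 190, -0.02], [-38, -80, 190, -0.05], [-62, -132, 190, -0.08], [-86, -184, 190, -0.1], [-110, -236, 190, -0.13], [-134, -288, 190, -0.16], [-158, -336, 190, -0.16], [-177, -376, 190, -0.16]]}}

```text
clock: 11.95
position: [0.5078, -0.2765, 0.2247]
tool_rot: [3.141, -0.001, -0.002]
force: [1.1, -0.3, -0.5]
grip_width: 0.0155
finger_force: 29.4
```

Request:
{"op": "move_arm", "data": {"moves": [[0, 0, -20, 0], [0, 0, -65, 0], [0, 0, -110, 0], [0, 0, -145, 0], [0, 0, -165, 0], [0, 0, -177, 0], [0, 0, -182, 0], [0, 0, -185, 0], [0, 0, -185, 0], [0, 0, -185, 0]]}}

```text
clock: 13.2
position: [0.5092, -0.2747, 0.0388]
tool_rot: [3.141, -0.001, -0.001]
force: [0.3, -0.7, -0.9]
grip_width: 0.0156
finger_force: 29.4
```

Request:
{"op": "move_arm", "data": {"moves": [[0, 0, -1, 0], [0, 0, -1, 0], [0, 0, -1, 0], [0, 0, -1, 0], [0, 0, -1, 0]], "gripper": 0.5}}

```text
clock: 13.82
position: [0.509, -0.2746, 0.0373]
tool_rot: [-3.142, -0.0, -0.001]
force: [0.2, -0.3, -0.0]
grip_width: 0.0431
finger_force: 0.0
```

Request:
{"op": "move_arm", "data": {"moves": [[0, 0, 20, 0], [0, 0, 60, 0], [0, 0, 110, 0], [0, 0, 160, 0.18], [0, 0, 200, 0.36], [10, 20, 200, 0.54], [20, 50, 200, 0.72], [30, 80, 200, 0.9], [40, 110, 200, 1.08], [51, 140, 200, 1.26], [51, 166, 200, 1.44], [51, 166, 200, 1.62]]}}

```text
clock: 15.32
position: [0.56, -0.1064, 0.2389]
tool_rot: [3.141, 0.001, 1.628]
force: [0.4, -0.6, 0.2]
grip_width: 0.0428
finger_force: 0.0
```

Request:
{"op": "move_arm", "data": {"moves": [[0, 0, 0, 0.18], [0, 0, 0, 0.36], [0, 0, 0, 0.54], [0, 0, 0, 0.72], [0, 0, 0, 0.9], [0, 0, 0, 1.08], [0, 0, 0, 1.26], [0, 0, 0, 1.39], [0, 0, 0, 1.39], [0, 0, 0, 1.39]]}}

```text
clock: 16.58
position: [0.5599, -0.1088, 0.2379]
tool_rot: [-3.141, 0.001, 3.005]
force: [-0.6, -0.6, 0.4]
grip_width: 0.043
finger_force: 0.0
```

Request:
{"op": "move_arm", "data": {"moves": [[0, 0, -50, 0], [0, 0, -100, 0], [0, 0, -150, 0], [0, 0, -185, 0], [0, 0, -205, 0], [0, 0, -215, 0], [0, 0, -219, 0], [0, 0, -219, 0], [0, 0, -219, 0]]}}

```text
clock: 17.7
position: [0.5604, -0.1087, 0.0191]
tool_rot: [-3.141, 0.001, 3.008]
force: [-0.3, 0.1, 0.1]
grip_width: 0.0424
finger_force: 0.0
```

Request:
{"op": "move_arm", "data": {"moves": [[0, 0, 0, 0], [0, 0, 0, 0], [0, 0, 0, 0], [0, 0, 0, 0], [0, 0, 0, 0], [0, 0, 0, 0]], "gripper": 0}}

```text
clock: 18.45
position: [0.5602, -0.1086, 0.0189]
tool_rot: [-3.141, 0.001, 3.009]
force: [-1.6, 0.2, 7.6]
grip_width: 0.0231
finger_force: 29.7
```

Request:
{"op": "move_arm", "data": {"moves": [[0, 0, 10, 0], [0, 0, 40, 0], [0, 0, 90, 0], [0, 0, 140, 0], [-2, 20, 190, -0.02], [-5, 65, 200, -0.04], [-8, 115, 200, -0.06], [-11, 165, 200, -0.08], [-14, 215, 200, -0.1], [-17, 270, 200, -0.105], [-20, 325, 200, -0.105], [-23, 380, 200, -0.105]], "newtons": 50}}

```text
clock: 19.95
position: [0.5366, 0.2731, 0.2189]
tool_rot: [3.142, 0.0, 2.904]
force: [1.0, 0.2, -1.2]
grip_width: 0.0225
finger_force: 49.5
```

Request:
{"op": "move_arm", "data": {"moves": [[-3, 45, 0, 0], [-5, 75, 0, 0], [-5, 90, 0, 0], [-5, 90, -40, 0], [-5, 90, -85, 0], [-5, 90, -130, 0], [-5, 90, -160, 0], [-5, 90, -175, 0], [-5, 90, -185, 0], [-5, 90, -191, 0], [-5, 90, -195, 0], [-5, 90, -195, 0]]}}

```text
clock: 21.45
position: [0.5321, 0.3615, 0.0236]
tool_rot: [3.141, 0.0, 2.904]
force: [0.3, 0.2, -1.5]
grip_width: 0.0224
finger_force: 49.5
```

Request:
{"op": "move_arm", "data": {"moves": [[0, 0, -1, 0], [0, 0, -1, 0], [0, 0, -1, 0], [0, 0, -1, 0], [0, 0, -1, 0]], "gripper": 0.5}}

```text
clock: 22.08
position: [0.532, 0.3614, 0.0223]
tool_rot: [-3.142, 0.0, 2.904]
force: [-0.9, -0.2, 0.6]
grip_width: 0.0428
finger_force: 0.0
```

Request:
{"op": "move_arm", "data": {"moves": [[0, 0, 20, 0], [0, 0, 70, 0], [0, 0, 130, 0], [0, 0, 180, -0.1], [-12, -40, 180, -0.25], [-30, -90, 180, -0.4], [-48, -140, 180, -0.55], [-66, -190, 180, -0.7], [-84, -235, 180, -0.755], [-98, -270, 180, -0.755], [-98, -270, 180, -0.755], [-98, -270, 180, -0.755]], "gripper": 1}}

```text
clock: 23.58
position: [0.4343, 0.092, 0.2032]
tool_rot: [3.14, 0.001, 2.149]
force: [0.2, 0.5, 0.4]
grip_width: 0.0853
finger_force: 0.0
```

Run:
```python
from h import *
from workcell import grab_frame
for n in("top","scene"): cv2.imwrite(f"pics/{n}2.png",grab_frame(n))
a=cv2.imread("pics/top2.png")[140:270,140:480];b=cv2.imread("pics/scene2.png")[130:260,150:490]
cv2.imwrite("pics/v2.png",np.vstack([cv2.resize(x,None,fx=2.3,fy=2.3,interpolation=cv2.INTER_CUBIC) for x in(a,b)]))
```

```text
(no output)
```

View pics/v2.png

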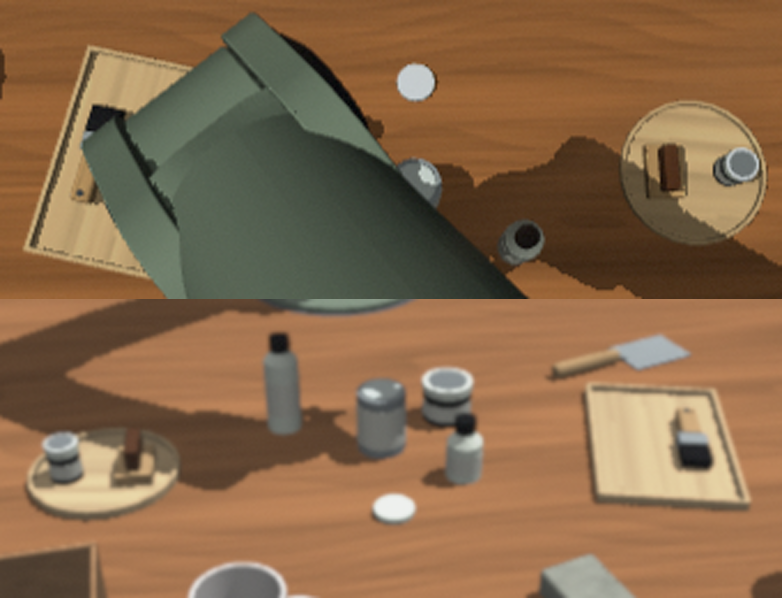

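Pot and block sit apart in the round tray (~(740,165) and (665,168) in the crop), and the brush lies flat in the rectangular tray (scene crop (690,440)). Next is the wide pot.

Request:
{"op": "move_arm", "data": {"moves": [[0, 0, -40, 0], [0, 0, -80, 0], [0, 0, -115, 0], [0, 0, -140, 0], [0, 0, -158, 0], [0, 0, -167, 0], [0, 0, -170, 0], [0, 0, -170, 0]]}}

```text
clock: 24.68
position: [0.4342, 0.0917, 0.0326]
tool_rot: [3.141, 0.0, 2.149]
force: [0.1, -0.7, -0.3]
grip_width: 0.0853
finger_force: 0.0
```

Request:
{"op": "move_arm", "data": {"moves": [[0, 0, 0, 0], [0, 0, 0, 0], [0, 0, 0, 0], [0, 0, 0, 0], [0, 0, 0, 0], [0, 0, 0, 0]], "gripper": 0, "newtons": 40}}

```text
clock: 25.42
position: [0.4343, 0.0914, 0.033]
tool_rot: [3.141, 0.001, 2.148]
force: [-1.9, -1.1, 12.9]
grip_width: 0.0595
finger_force: 40.1
```

Request:
{"op": "move_arm", "data": {"moves": [[0, 0, 15, 0], [0, 0, 50, 0], [0, 0, 95, 0], [0, 0, 140, -0.05], [3, 20, 160, -0.15], [8, 55, 160, -0.28], [14, 95, 160, -0.42], [20, 135, 160, -0.56], [26, 170, 160, -0.7], [31, 200, 160, -0.78], [33, 216, 160, -0.81], [33, 216, 160, -0.81]]}}

```text
clock: 26.92
position: [0.4664, 0.3084, 0.193]
tool_rot: [-3.141, -0.001, 1.341]
force: [0.3, 0.4, 0.5]
grip_width: 0.0588
finger_force: 43.9
```

Request:
{"op": "move_arm", "data": {"moves": [[0, 0, -30, 0], [0, 0, -70, 0], [0, 0, -105, 0], [0, 0, -130, 0], [0, 0, -145, 0], [0, 0, -151, 0], [0, 0, -155, 0], [0, 0, -155, 0], [0, 0, -155, 0]]}}

```text
clock: 28.05
position: [0.4672, 0.3076, 0.0378]
tool_rot: [3.141, -0.001, 1.339]
force: [-0.5, -0.7, -1.8]
grip_width: 0.0589
finger_force: 43.9
```

Request:
{"op": "move_arm", "data": {"moves": [[0, 0, -1, 0], [0, 0, -1, 0], [0, 0, -1, 0], [0, 0, -1, 0], [0, 0, -1, 0]], "gripper": 1}}

```text
clock: 28.68
position: [0.467, 0.3075, 0.0363]
tool_rot: [3.142, -0.0, 1.339]
force: [-1.0, -0.1, -0.3]
grip_width: 0.0855
finger_force: 0.0
```

Request:
{"op": "move_arm", "data": {"moves": [[0, 0, 30, 0], [0, 0, 80, 0], [0, 0, 140, 0], [0, 0, 190, 0], [-3, -40, 205, 0], [-8, -95, 205, 0], [-13, -155, 205, 0], [-18, -215, 205, 0], [-23, -275, 205, 0], [-29, -330, 205, 0], [-34, -385, 205, 0], [-36, -412, 205, 0]]}}

```text
clock: 30.18
position: [0.4302, -0.1073, 0.2414]
tool_rot: [3.141, 0.001, 1.336]
force: [0.2, 1.3, -0.3]
grip_width: 0.0854
finger_force: 0.0
```

Request:
{"op": "move_arm", "data": {"moves": [[0, 0, 0, 0], [0, 0, -20, 0], [0, 0, -60, 0], [0, 0, -100, 0], [0, 0, -130, 0], [0, 0, -150, 0], [0, 0, -160, 0], [0, 0, -166, 0], [0, 0, -166, 0], [0, 0, -166, 0]]}}

```text
clock: 31.42
position: [0.4313, -0.1046, 0.0758]
tool_rot: [3.141, -0.0, 1.339]
force: [-0.6, 0.0, 0.7]
grip_width: 0.0853
finger_force: 0.0
```

Request:
{"op": "move_arm", "data": {"moves": [[0, 0, 0, 0], [0, 0, 0, 0], [0, 0, 0, 0], [0, 0, 0, 0], [0, 0, 0, 0], [0, 0, 0, 0], [0, 0, 0, 0], [0, 0, 0, 0]], "gripper": 0}}

```text
clock: 32.42
position: [0.431, -0.1046, 0.0756]
tool_rot: [3.141, 0.0, 1.339]
force: [-2.2, 1.0, 9.2]
grip_width: 0.0387
finger_force: 39.1
```

Request:
{"op": "move_arm", "data": {"moves": [[0, 0, 15, 0], [0, 0, 50, 0], [0, 0, 95, 0], [0, 0, 135, 0], [8, 20, 150, 0], [25, 60, 150, 0], [45, 110, 150, 0], [65, 160, 150, 0], [85, 210, 150, 0], [105, 260, 150, 0], [124, 310, 150, 0], [140, 350, 150, 0]]}}

```text
clock: 33.92
position: [0.571, 0.2475, 0.2262]
tool_rot: [-3.141, -0.001, 1.34]
force: [0.7, -0.8, -1.8]
grip_width: 0.0387
finger_force: 41.1
```

Request:
{"op": "move_arm", "data": {"moves": [[9, 22, 0, 0], [12, 29, 0, 0], [12, 29, -10, 0], [12, 29, -45, 0], [12, 29, -85, 0], [12, 29, -115, 0], [12, 29, -132, 0], [12, 29, -140, 0], [12, 29, -144, 0], [12, 29, -145, 0], [12, 29, -145, 0], [12, 29, -145, 0]]}}

```text
clock: 35.42
position: [0.5831, 0.2745, 0.0808]
tool_rot: [3.141, -0.0, 1.339]
force: [-0.8, -0.6, -0.4]
grip_width: 0.0388
finger_force: 41.1
```

Request:
{"op": "move_arm", "data": {"moves": [[0, 0, -1, 0], [0, 0, -1, 0], [0, 0, -1, 0], [0, 0, -1, 0], [0, 0, -1, 0], [0, 0, -1, 0]], "gripper": 0.9}}

```text
clock: 36.17
position: [0.583, 0.2744, 0.0793]
tool_rot: [-3.142, 0.0, 1.339]
force: [0.6, 0.2, -0.4]
grip_width: 0.077
finger_force: 0.0
```

Request:
{"op": "move_arm", "data": {"moves": [[0, 0, 20, 0], [0, 0, 60, 0], [0, 0, 110, 0], [0, 0, 150, 0], [0, -50, 165, 0], [0, -110, 165, 0], [0, -170, 165, 0], [0, -230, 165, 0], [0, -290, 165, 0], [0, -350, 165, 0], [0, -400, 165, 0], [0, -400, 165, 0]]}}

```text
clock: 37.67
position: [0.5825, -0.1299, 0.2454]
tool_rot: [3.141, 0.001, 1.333]
force: [-0.2, 0.4, -0.0]
grip_width: 0.0772
finger_force: 0.0
```

Run:
```python
from h import *
from workcell import grab_frame
for n in("top","scene"): cv2.imwrite(f"pics/{n}3.png",grab_frame(n))
a=cv2.imread("pics/top3.png")[140:270,140:480];b=cv2.imread("pics/scene3.png")[130:260,150:490]
cv2.imwrite("pics/v3.png",np.vstack([cv2.resize(x,None,fx=2.3,fy=2.3,interpolation=cv2.INTER_CUBIC) for x in(a,b)]))
```

```text
(no output)
```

View pics/v3.png

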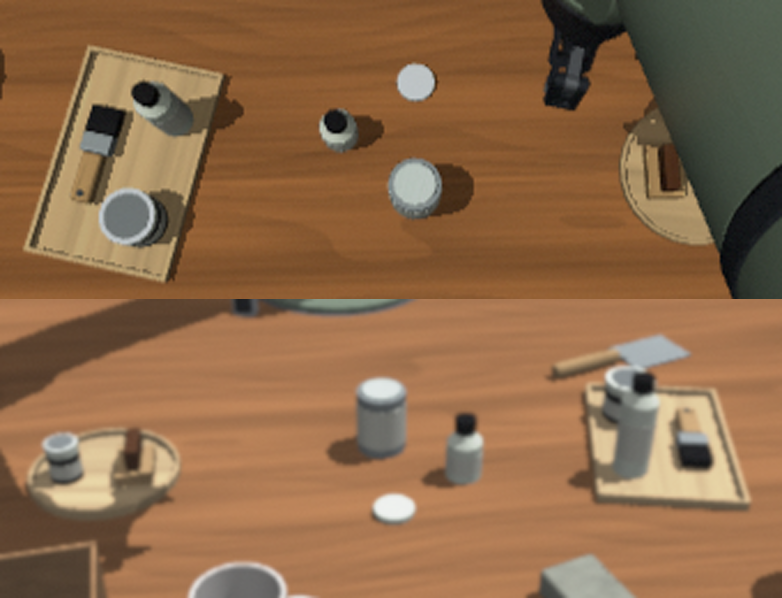

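Every kit item is upright inside its tray: bottle (160,108), pot (130,217) and brush (97,155) in the top crop, small pot (62,455) and block (135,455) in the scene crop. The short bottle and tin look unmoved, so I'm handing in.

```bash
python3 -c "
from workcell import bot
print(bot.job_done())"
```

```text
the job is handed in; nothing more can be done
None
```

I placed all five items upright or flat in their trays, left the short bottle and tin where they stood, and handed the job in at about 38 s; no verdict came back.

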